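Point out the bolt with no nut and throw the reject lever

ROBOT

A 6-joint arm with a two-finger parallel gripper is mounted at the origin on the work surface. World frame = base frame: x ahead of the robot, y to its left, z up, the work surface at z = 0. Lengths are in m, angles in rad, forces in N, time in s.
With the tool pointing down it reaches from about 0.375 to 0.975 m from the base axis. Payload 3.8 kg.
Tool frame: the origin (TCP) lies where the fingers leave the gripper's body, on its centre line; the fingertips stand 73 mm ahead of it and the grasp point (between the pads) lies 54 mm ahead of it (nose_length is the distance from the TCP to the fingertips, in m); z points along the fingers, y is the line along which they close (so a half turn about z gives the same grasp; the last joint's range is limited). The gripper opens to 85 mm and grips with 20 to 120 N. Pads are 22 mm wide; open, the fingers measure 114 mm over their backs; the gripper's body (76 mm by 85 mm) begins 54 mm behind the grasp point. The pads swing forward as they close: fully open they stand 13 mm farther back than shut.
Start: joints at [1.075, 0.264, 1.604, -0, 1.274, -0.037], TCP at [0.299, 0.605, 0.304] pointing down, gripper open.
Joint ranges: [-2.63, 2.63], [-0.94, 2.18], [0.31, 2.57], [-1.31, 4.45], [0, 2.66], [-2.55, 2.55]. Speed limits (rad/s): [2.57, 2.57, 3.14, 3.14, 3.14, 3.14].

INTERFACE

Orientations are given as a rotation vector (axis times angle).
In Python, from workcell import read_state, read_camera, calibration, finish_job, look_for, cut_out, tip_of, nose_length gives the robot as it stands.
- The arm moves only by the tool step_arm, never from a script. Its argument "targets" is a list of rows, each a list of 3 entries, a list of its own where there are three numbers: the turn, a rotation vector about the tool's x, y, z in rad, then the shift along the tool's x, y, z in mm, then the finger opening in mm, from 0 to 85.4. In form: [[[ax, ay, az], [x, y, z], grip], ...]. A call has 1 to 5 rows; each row shifts and turns the commanded pose from where the row before left it, along the tool's axes as they then stand; what a row does not reach is not made up. A row lasts 1/12 s, in which the tool goes at most 41.7 mm and 7.16 degrees, less where a joint would pass 70% of its speed; a pose out of reach is approached as far as the arm can. A call with a gripper value outside its range is refused whole. The fingers move at their own pace and stop on an object; "grip_force" is the grip in N (left out, the last holds). Time passes only in rows, so rows that do not move let the fingers close. It gives the time, the measured TCP pose, the force, the opening and the grip force at its end, in the units of the state.
- read_state(): the state, without advancing time (a new reading comes with each control period).
- read_camera(name): name is "side" or "top"; returns the picture (480x640x3 uint8, red, green, blue); there is no depth.
- calibration(name): a dict with "camera_matrix" (3x3 intrinsics, pixels), "R" (3x3) and "t" (3): a world point X has camera coordinates R X + t. Camera axes: x right, y down, z forward; pixel columns grow to the right and rows downward; lengths in m; the calibration is good to about 2 mm. A picture is of the moment at which its call begins. calibration takes no time and is no camera call.
- finish_job(): hands the job in; it is judged then, once.
Trained networks look in the newest picture that a camera, given by its name, has taken for a name from the list of things; names that differ only in an ending like _2 or _b are one class to them, and where a whole thing is asked for, a point or a joint stands for the part that bears it (a point fixed in the world has none). Each returns a list of dicts, best first, with "score" (0 to 1); they miss things now and then, are a little off and sometimes report something else, mostly with a low value. They report only what shows in the picture. A call takes as long as a camera call.
- look_for(camera, query): "extent" ([left, top, right, bottom] in pixels, round what is visible of it).
- cut_out(camera, query): "region" (480x640 bool, what is visible of it) and "extent" ([left, top, right, bottom] in pixels, round what is visible of it).
- tip_of(camera, query): "at" ([row, column] in pixels: a listed point, or the origin of a listed thing).
The state is a dict: "time": time; "q": joint angles; "joint_vel": joint speeds; "joint_torque": joint torques, N m; "tool_pos": TCP position; "tcp_rot": TCP orientation; "wrist_force": force on the tool from outside, world axes, zero at the start; "torque": the same for the moment, N m; "width": opening from 0.0 (shut) to 1.0 (fully open); "grip_force": force on a finger pad.
Only numpy, scipy, OpenCV 4.12 (cv2) and the standard library are available. Lean on these libraries where they do the work, as an engineer would, in place of code of your own. Each camera call takes 0.05 s, during which the arm holds its last target. There are 200 camera calls.

TASK

One of the four upright bolts in the slotted stand has lost its nut: point it out with your fingertips from just above its top end (two fingers' width at most), centred on it and not touching, and stay there for two full seconds so the inspection camera records it. Then push the reject lever on the grey box right over to its far side and leave it there. Do not touch the stand or any bolt, pick nothing up, and leave everything else lying where it is.

Things in the scene. Friction and masses are not known exactly. Their poses are not given: they have to be found in the camera images.
- bare_bolt_top (a point): Centre of the flat upper end of the bare bolt: the only one of the four bolts in the stand with no nut on it. 145 mm above the bolt's underside, about 157 mm above the table. It can be in any of the four slots.
- bare_bolt: The bolt without a nut: plain steel track bolt standing upright on its round head (40 mm across, 14 mm high), shank 22 mm across, threaded end up, 145 mm tall overall. Loose in its slot, about 0.45 kg. Origin at the centre of its underside, z up along the shank.
- stand: Fixed dark steel stand, 80 mm deep (its x) by 320 mm wide (its y) by 63 mm high. Origin at the centre of its underside. A 12 mm base plate carries the bolts; an upper plate (top at 63 mm) has four slots open to the front (-x), 70 mm apart along y at -105, -35, 35 and 105 mm, one bolt in each. It stays put, but its place and heading change from start to start.
- reject_lever (a joint): Angle of the reject lever, rad: 0 leaning 0.5 rad towards the robot side (the box's -x), 0.5 upright, 1.0 thrown right over to the far side (the box's +x), where it meets its stop. Starts between 0 and 0.2. A light friction (about 1 N at the knob) keeps it where it is left.
- reject_lever_tip (a point): Centre of the lever's black ball knob, 26 mm across, on a 10 mm rod, 80 mm from the hinge. It travels in an arc from 38 mm on the near side of the hinge (box's -x) to 38 mm on the far side; 142 mm above the table at either end, 152 mm when upright.
- reject_box: Fixed grey switch box 80 mm (its x) by 90 mm (its y) by 50 mm high, with the lever on a 25 mm high, 70 by 50 mm dark block on its top. Origin at the centre of its underside; x is the direction in which the lever is thrown, roughly away from the robot. The lever's hinge lies straight above the origin, 72 mm above the table, along the box's y. Stands in front of the stand, left or right.
- nut_tin: Open metal tin of spare nuts, 90 by 100 mm, 45 mm high, fixed, on the other side from the reject box. Not part of the job. Origin at the centre of its underside.
- square_nut: Loose rusted square nut 42 mm wide, 22 mm high, lying on the table in front. Bystander. Origin at the centre of its underside.
- chalk_holder: Loose white ceramic cup 60 mm across and 65 mm high with two chalks standing in it, up to 91 mm. Bystander. Origin at the centre of its underside.
- bolt_gauge: Loose flat red steel notched bolt gauge, 130 by 42 mm, 6 mm thick. Bystander. Origin near its middle, underside.
- lock_washer: Loose dull grey split lock washer, 41 mm across, 6 mm thick, behind the stand. Bystander. Origin at its centre, underside.
- wrench: Loose open-end wrench lying flat at the left. Bystander. Origin near its middle, underside.
- nutted_bolt_a: One of the three bolts with a square nut: same bolt, 145 mm tall, with a 42 mm square nut 22 mm high run on near its top (from 113 to 135 mm above its underside). Loose in its slot. Origin at the centre of its underside.
- nutted_bolt_b: One of the three bolts with a square nut: same bolt, 145 mm tall, with a 42 mm square nut 22 mm high run on near its top (from 113 to 135 mm above its underside). Loose in its slot. Origin at the centre of its underside.
- nutted_bolt_c: One of the three bolts with a square nut: same bolt, 145 mm tall, with a 42 mm square nut 22 mm high run on near its top (from 113 to 135 mm above its underside). Loose in its slot. Origin at the centre of its underside.

How it is judged:
On the way, in this order (a step that is already met when the one before it is completed fails the run):
1. the fingertips are held just above the top of the bolt that has no nut for 2 s: grasp point within 20 mm of its axis and 15 to 70 mm above its top (fingertips about 0 to 50 mm above it) (horizontal distance between the grasp point and bare_bolt_top below 0.02 m and z of the grasp point in the frame of bare_bolt_top between 0.015 and 0.07 m), for 2 s.
2. the reject lever is pushed over to its far side (beyond 0.85 rad) (value of joint reject_lever above 0.85 rad), for 0.2 s.
At the end, for the whole second after the job is handed in: The reject lever is left beyond 0.85 rad of its 1.0 rad; all four bolts stand upright (within 0.1 rad) within 8 mm of where they began; the nut, chalk holder, gauge, washer and wrench lie within 15 mm of where they began (value of joint reject_lever above 0.85 rad and distance of each of bare_bolt, nutted_bolt_a, nutted_bolt_b, nutted_bolt_c from where it was at the start of the episode below 0.008 m and angle between each of bare_bolt, nutted_bolt_a, nutted_bolt_b, nutted_bolt_c's own z axis and vertical below 0.1 rad and distance of each of square_nut, chalk_holder, bolt_gauge, lock_washer, wrench from where it was at the start of the episode below 0.015 m); the robot touches nothing.
It fails at once if the robot touches a bolt or the stand (over 0.3 N) (contact force between any of the fingers, the arm and bare_bolt above 0.3 N or contact force between any of the fingers, the arm and nutted_bolt_a above 0.3 N or contact force between any of the fingers, the arm and nutted_bolt_b above 0.3 N or contact force between any of the fingers, the arm and nutted_bolt_c above 0.3 N or contact force between any of the fingers, the arm and stand above 0.3 N).
It fails at once if a bolt is moved by more than 8 mm, lifted or tipped (distance of any of bare_bolt, nutted_bolt_a, nutted_bolt_b, nutted_bolt_c from where it was at the start of the episode above 0.008 m or angle between any of bare_bolt, nutted_bolt_a, nutted_bolt_b, nutted_bolt_c's own z axis and vertical above 0.1 rad).
It fails at once if the nut, chalk holder, gauge, washer or wrench is moved by more than 15 mm or lifted (distance of any of square_nut, chalk_holder, bolt_gauge, lock_washer, wrench from where it was at the start of the episode above 0.015 m).
It also fails if it takes over 48 s, if anything falls off the work surface, if the arm or the gripper's body presses on something with over 40 N, if the wrist force passes 120 N, or if a joint passes its speed limit or range.

## Working session

There is one attempt and no reset: what is moved stays moved. The work goes in short steps, Python scripts to look and compute and a tool call to move; the robot and the scene stay as the last step left them, time stands still between calls to the robot, and variables do not carry over. Pictures are saved under pics/ and viewed, at most 10 in all, crops included, and the job is handed in when it is done.

Besides the shell and the picture viewer there is one more tool, called after ">>>" as a command line: name --argument value ..., lists and objects as JSON in quotes. step_arm: Moves the arm, as the interface text tells. Its arguments: {"type":"object","properties":{"targets":{"type":"array","items":{"type":"array"}},"grip_force":{"type":"number"}},"required":["targets"]}

```bash
mkdir -p pics; cat > h.py <<'E'
import numpy as np, cv2
from workcell import *
from scipy.optimize import least_squares
def proj(c,X):
    k=calibration(c);p=np.array(k["R"])@np.array(X)+np.array(k["t"]);p=np.array(k["camera_matrix"])@p;return p[:2]/p[2]
def ray(c,uv,z):
    k=calibration(c);R=np.array(k["R"]);C=-R.T@np.array(k["t"]);d=R.T@np.linalg.solve(np.array(k["camera_matrix"]),[uv[0],uv[1],1]);return C+d*(z-C[2])/d[2]
def tri(a,b):
    return least_squares(lambda X:np.r_[proj("side",X)-a,proj("top",X)-b],[.6,0,.1]).x
E
python3 - <<'E'
from h import *
for c in("side","top"):
    im=read_camera(c);cv2.imwrite(f"pics/{c}0.png",im[:,:,::-1])
    for q,z in(("bare_bolt_top",.157),("reject_lever_tip",.143),("reject_box",0),("stand",0),("nutted_bolt_a",.012)):
        for r in tip_of(c,q)[:4]:
            uv=r["at"][::-1];print(c,q,round(r["score"],2),np.round(uv),ray(c,uv,z).round(3))
print(read_state()["tcp_rot"],nose_length)
E
```

```text
side bare_bolt_top 0.96 [314. 253.] [ 0.639 -0.053  0.157]
side reject_lever_tip 0.45 [232. 245.] [ 0.467 -0.12   0.143]
side reject_box 0.66 [244. 295.] [ 0.49  -0.122  0.   ]
side stand 0.65 [302. 314.] [ 0.636 -0.093  0.   ]
side nutted_bolt_a 0.75 [328. 282.] [0.636 0.02  0.012]
side nutted_bolt_a 0.72 [275. 342.] [ 0.64  -0.2    0.012]
side nutted_bolt_a 0.71 [295. 317.] [ 0.634 -0.118  0.012]
side nutted_bolt_a 0.48 [339. 186.] [0.428 0.408 0.012]
top bare_bolt_top 0.5 [344. 210.] [ 0.64  -0.049  0.157]
top reject_lever_tip 0.5 [163. 213.] [0.625 0.372 0.143]
top reject_lever_tip 0.4 [371. 285.] [ 0.469 -0.118  0.143]
top reject_box 0.93 [361. 278.] [ 0.488 -0.108  0.   ]
top stand 0.91 [349. 219.] [ 0.641 -0.074  0.   ]
top nutted_bolt_a 0.81 [396. 219.] [ 0.643 -0.194  0.012]
top nutted_bolt_a 0.68 [314. 222.] [0.63  0.019 0.012]
top nutted_bolt_a 0.58 [370. 220.] [ 0.639 -0.128  0.012]
[7.14350347e-01 3.05928586e+00 4.55878428e-07] 0.0726
```

View pics/side0.png

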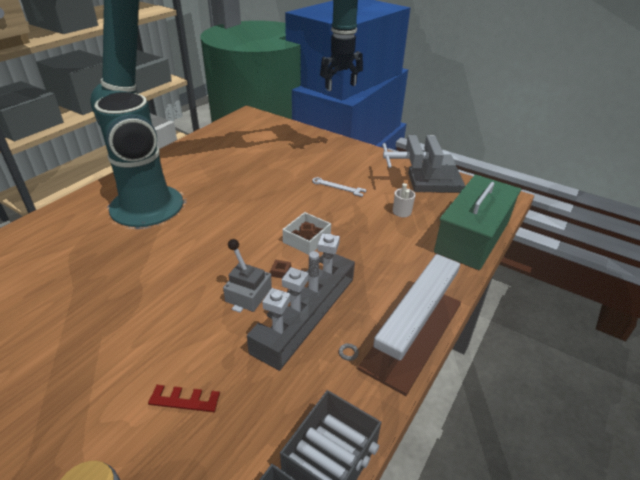

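View pics/top0.png

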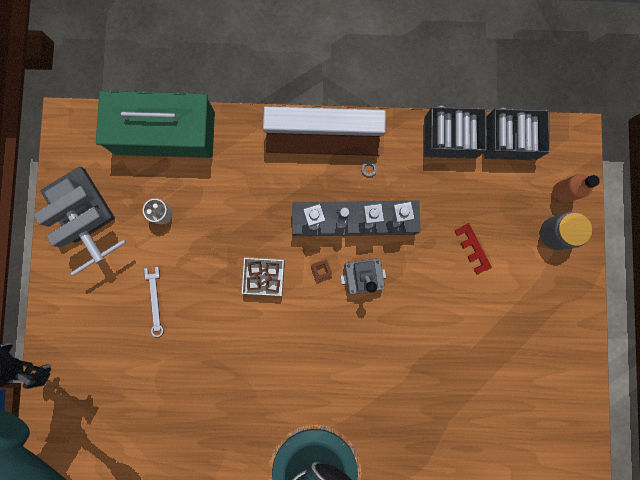

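The side view shows the bare bolt at about (314,253), third from the front. In the top view it is at (344,210), second from the left. Both cameras place its top near (0.640, -0.051, 0.157). The lever knob is at (232,245) and (371,285), near (0.468, -0.119). Heading over with the fingers closed.

>>> step_arm --targets '[[[0, 0, 0], [-30, -22, 0], 0], [[0, 0, 0], [-30, -22, 0], 0], [[0, 0, 0], [-30, -22, 0], 0], [[0, 0, 0], [-30, -22, 0], 0], [[0, 0, 0], [-30, -22, 0], 0]]'

```text
time: 1.02
tool_pos: [0.3851, 0.4387, 0.304]
tcp_rot: [0.713, 3.059, 0.0]
wrist_force: [1.4, 0.6, -0.2]
width: 0.3
grip_force: 0.0
```

>>> step_arm --targets '[[[0, 0, 0], [-30, -22, 0], 0], [[0, 0, 0], [-30, -22, 0], 0], [[0, 0, 0], [-30, -22, 0], 0], [[0, 0, 0], [-30, -22, 0], 0], [[0, 0, 0], [-30, -22, 0], 0]]'

```text
time: 1.43
tool_pos: [0.471, 0.2734, 0.3043]
tcp_rot: [0.714, 3.059, 0.001]
wrist_force: [0.7, 0.5, -0.1]
width: -0.002
grip_force: 0.0
```

>>> step_arm --targets '[[[0, 0, 0], [-30, -22, 0], 0], [[0, 0, 0], [-30, -22, 0], 0], [[0, 0, 0], [-30, -22, 0], 0], [[0, 0, 0], [-30, -22, 0], 0], [[0, 0, 0], [0, 0, 0], 0]]'

```text
time: 1.85
tool_pos: [0.5416, 0.1378, 0.3043]
tcp_rot: [0.721, 3.055, -0.004]
wrist_force: [-0.3, 0.8, 0.9]
width: 0.001
grip_force: 0.0
```

>>> step_arm --targets '[[[0, 0, -0.115], [0, 0, 0], 0], [[0, 0, -0.115], [0, 0, 0], 0], [[0, 0, -0.115], [0, 0, 0], 0], [[0, 0, -0.115], [0, 0, 0], 0], [[0, 0, 0], [0, 0, 0], 0]]'

```text
time: 2.27
tool_pos: [0.539, 0.1433, 0.304]
tcp_rot: [-0.006, 3.141, 0.0]
wrist_force: [0.4, -0.5, 0.2]
width: 0.006
grip_force: 0.0
```

>>> step_arm --targets '[[[0, 0, 0], [-20, -39, 0], 0], [[0, 0, 0], [-20, -39, 0], 0], [[0, 0, 0], [-20, -39, 0], 0], [[0, 0, 0], [-20, -39, 0], 0], [[0, 0, 0], [-20, -38, 0], 0]]'

```text
time: 2.68
tool_pos: [0.6354, -0.0433, 0.3042]
tcp_rot: [0.003, 3.141, 0.0]
wrist_force: [0.7, 0.6, 0.2]
width: 0.0
grip_force: 0.0
```

>>> step_arm --targets '[[[0, 0, 0], [0, 0, 10], 0], [[0, 0, 0], [0, 0, 10], 0], [[0, 0, 0], [0, 0, 0], 0]]'

```text
time: 2.93
tool_pos: [0.6333, -0.0417, 0.2807]
tcp_rot: [-0.003, -3.136, -0.002]
wrist_force: [-0.6, 0.0, -0.2]
width: -0.001
grip_force: 0.0
```

```bash
python3 - <<'E'
from h import *
a={}
for c in("side","top"):
    im=read_camera(c);s=read_state();t=np.array(s["tool_pos"])+[0,0,-.0726]
    p=proj(c,t);print(c,"tip",p.round(1), "bolt proj",proj(c,[.64,-.051,.157]).round(1))
    for q in("bare_bolt_top","reject_lever_tip","reject_box"):
        for r in tip_of(c,q)[:2]:
            print(q,round(r["score"],2),np.round(r["at"][::-1],1));a.setdefault((c,q),r["at"][::-1])
    u,v=proj(c,[.56,-.08,.15]).astype(int)
    cv2.imwrite(f"pics/{c}1.png",cv2.resize(im[v-75:v+75,u-100:u+100,::-1],None,fx=4,fy=4));print(u-100,v-75)
print(s["tool_pos"])
for q in("bare_bolt_top","reject_lever_tip"):
    try: print(q,tri(a["side",q],a["top",q]).round(4))
    except KeyError as e: print(e)
E
```

```text
side tip [314.8 230.4] bolt proj [314.4 253. ]
bare_bolt_top 0.54 [315.9 253.2]
reject_lever_tip 0.76 [235.4 245.3]
reject_lever_tip 0.45 [402.8 212.2]
reject_box 0.9 [248.8 294.5]
reject_box 0.16 [293.1 317.6]
176 173
top tip [341.4 209. ] bolt proj [344.5 210.4]
bare_bolt_top 0.65 [343.7 209.8]
reject_box 0.55 [363.7 279.1]
256 170
[ 0.63458406 -0.04065273  0.2844798 ]
bare_bolt_top [ 0.6419 -0.0488  0.1559]
('top', 'reject_lever_tip')
```

View pics/side1.png

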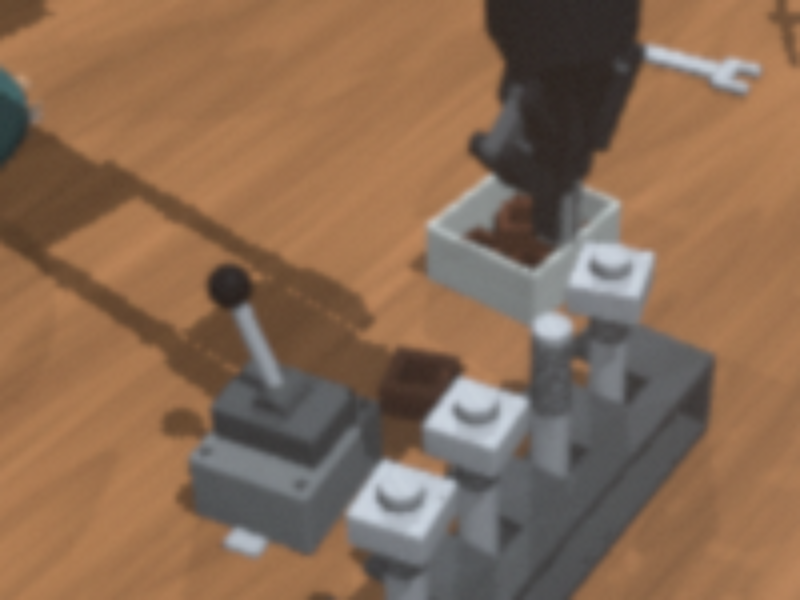

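View pics/top1.png

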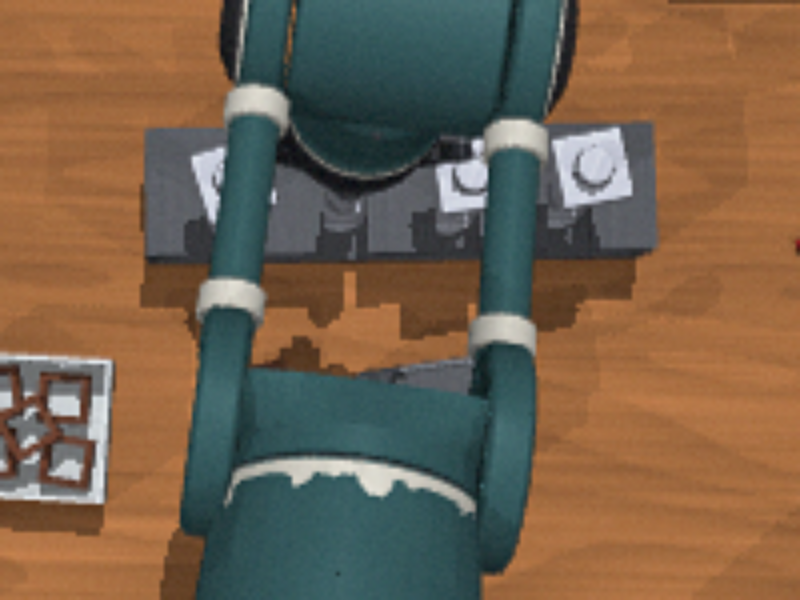

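The crops show the closed fingertips at side pixel (314,231), just above the bare bolt top at (314,254). The bolt is confirmed near (0.640, -0.050). Centring, lowering and holding.

>>> step_arm --targets '[[[0, 0, 0], [-6, -9, 0], 0], [[0, 0, 0], [0, 0, 13], 0], [[0, 0, 0], [0, 0, 13], 0], [[0, 0, 0], [0, 0, 0], 0], [[0, 0, 0], [0, 0, 0], 0]]'

```text
time: 3.75
tool_pos: [0.6395, -0.051, 0.2551]
tcp_rot: [0.001, -3.137, -0.001]
wrist_force: [1.2, 0.3, 0.5]
width: 0.003
grip_force: 0.0
```

```bash
python3 - <<'E'
from h import *
im=read_camera("side");s=[]
for i in range(6):
    s.append(read_state()["tool_pos"]);t=read_camera("side")
m=np.mean(s,0);print(m,np.std(s,0),proj("side",m-[0,0,.0726]))
cv2.imwrite("pics/side2.png",cv2.resize(im[180:300,220:380,::-1],None,fx=5,fy=5))
E
```

```text
[ 0.64075535 -0.05102462  0.25771742] [3.70554183e-04 1.47505710e-05 7.95437622e-04] [314.89248717 243.008764  ]
```

View pics/side2.png

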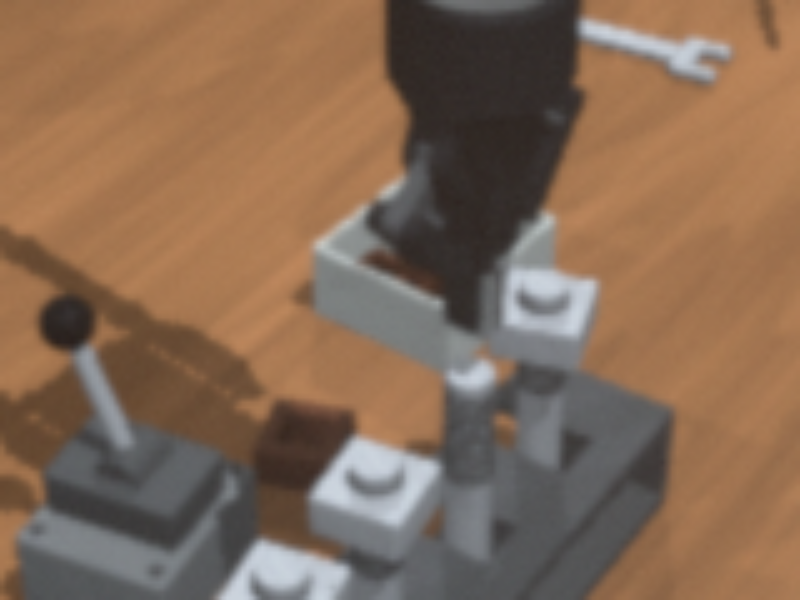

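The fingertips end at about (313,246), a fingertip's gap above the bare bolt top at (314,254) and in line with it. The knob is at (233,244). Holding.

>>> step_arm --targets '[[[0, 0, 0], [0, 0, 0], 0], [[0, 0, 0], [0, 0, 0], 0], [[0, 0, 0], [0, 0, 0], 0], [[0, 0, 0], [0, 0, 0], 0], [[0, 0, 0], [0, 0, 0], 0]]'

```text
time: 4.52
tool_pos: [0.6408, -0.051, 0.2579]
tcp_rot: [-0.002, 3.142, 0.0]
wrist_force: [-0.4, -0.6, -0.2]
width: -0.001
grip_force: 0.0
```

>>> step_arm --targets '[[[0, 0, 0], [0, 0, 0], 0], [[0, 0, 0], [0, 0, 0], 0], [[0, 0, 0], [0, 0, 0], 0], [[0, 0, 0], [0, 0, 0], 0], [[0, 0, 0], [0, 0, 0], 0]]'

```text
time: 4.93
tool_pos: [0.6408, -0.051, 0.2579]
tcp_rot: [0.002, -3.142, 0.0]
wrist_force: [-0.8, 0.0, -0.5]
width: -0.003
grip_force: 0.0
```

>>> step_arm --targets '[[[0, 0, 0], [0, 0, 0], 0], [[0, 0, 0], [0, 0, 0], 0], [[0, 0, 0], [0, 0, 0], 0], [[0, 0, 0], [0, 0, 0], 0], [[0, 0, 0], [0, 0, 0], 0]]'

```text
time: 5.35
tool_pos: [0.6408, -0.051, 0.2579]
tcp_rot: [0.002, -3.142, 0.0]
wrist_force: [-0.2, 0.7, -0.4]
width: 0.003
grip_force: 0.0
```

>>> step_arm --targets '[[[0, 0, 0], [0, 0, 0], 0], [[0, 0, 0], [0, 0, 0], 0], [[0, 0, 0], [0, 0, 0], 0], [[0, 0, 0], [0, 0, 0], 0], [[0, 0, 0], [0, 0, 0], 0]]'

```text
time: 5.77
tool_pos: [0.6408, -0.051, 0.2579]
tcp_rot: [0.002, -3.142, 0.0]
wrist_force: [0.5, 0.3, -0.8]
width: 0.0
grip_force: 0.0
```

>>> step_arm --targets '[[[0, 0, 0], [0, 0, 0], 0], [[0, 0, 0], [0, 0, 0], 0], [[0, 0, 0], [0, 0, 0], 0], [[0, 0, 0], [0, 0, 0], 0], [[0, 0, 0], [0, 0, 0], 0]]'

```text
time: 6.18
tool_pos: [0.6408, -0.051, 0.2579]
tcp_rot: [0.002, -3.142, 0.0]
wrist_force: [0.5, -0.4, -1.3]
width: -0.003
grip_force: 0.0
```

>>> step_arm --targets '[[[0, 0, 0], [0, 0, 0], 0], [[0, 0, 0], [0, 0, 0], 0], [[0, 0, 0], [0, 0, 0], 0], [[0, 0, 0], [0, 0, 0], 0], [[0, 0, 0], [0, 0, 0], 0]]'

```text
time: 6.6
tool_pos: [0.6408, -0.051, 0.2579]
tcp_rot: [0.002, -3.142, 0.0]
wrist_force: [-0.6, 0.1, -0.1]
width: 0.004
grip_force: 0.0
```

```bash
python3 - <<'E'
from h import *
print(read_state()["time"],read_state()["tool_pos"])
# box pose: fit yaw, xy so that the box+block silhouette hull matches the mask in the first top picture
im=cv2.imread("pics/top0.png");s0=cv2.imread("pics/side0.png")
x,y=np.meshgrid([-.035,.035],[-.025,.025])
# block edges in the top picture: enlarged crop
cv2.imwrite("pics/boxzoom.png",np.hstack([cv2.resize(im[245:315,325:395],(400,400)),cv2.resize(s0[235:315,205:285],(400,400))]))
E
```

```text
6.6 [ 0.640777   -0.05102582  0.25788342]
```

View pics/boxzoom.png

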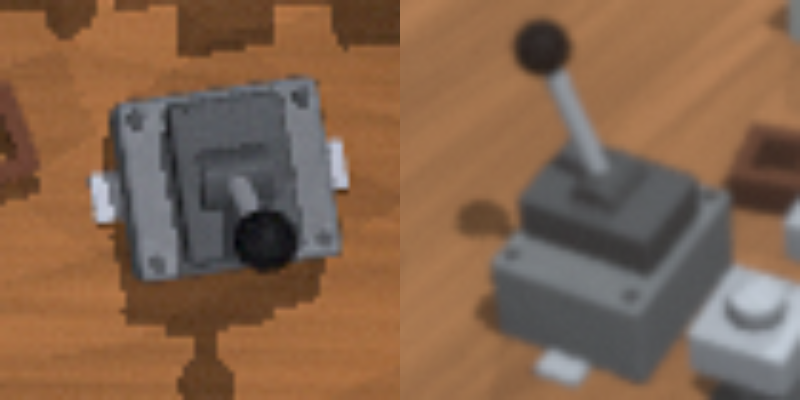

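The zoom shows the box top corners at (113,103), (318,78), (340,255) and (142,280) in the left half, and the knob at (265,238) there and (542,47) on the right. The box is turned about +8°.

```bash
python3 - <<'E'
from h import *
P=np.array([ray("top",(325+a/400*70-.5,245+b/400*70-.5),.05)[:2] for a,b in((113,103),(318,78),(340,255),(142,280))])
c=P.mean(0);print(P.round(3),c)
x=P[0]+P[1]-P[2]-P[3];y=P[0]+P[3]-P[1]-P[2]
print(np.arctan2(x[1],x[0]),np.arctan2(-y[0],y[1]),np.linalg.norm(x)/2,np.linalg.norm(y)/2)
k=tri((233.0,244.0),(371.0,286.3));print("knob",k)
for yaw in(.12,.14,.16):
    d=k[:2]-c;X=np.array([np.cos(yaw),np.sin(yaw)]);print(yaw,d@X,d@[-X[1],X[0]])
E
```

```text
[[ 0.524 -0.06 ]
 [ 0.538 -0.15 ]
 [ 0.46  -0.16 ]
 [ 0.447 -0.074]] [ 0.49235778 -0.11098134]
0.1596764844164708 0.14780687400363662 0.07804529974174347 0.08912018573209222
knob [ 0.46593941 -0.11677892  0.14417002]
0.12 -0.026922424652861647 -0.0025932897999500007
0.14 -0.026968902685759927 -0.002054358562069425
0.16 -0.02700459351716449 -0.0015146056081551042
```

>>> step_arm --targets '[[[0, 0, 0], [0, 0, -21], 0], [[0, 0, 0], [0, 0, -21], 0], [[0, 0, 0], [32, -10, 0], 0], [[0, 0, 0], [32, -10, 0], 0], [[0, 0, 0], [32, -10, 0], 0]]'

```text
time: 7.02
tool_pos: [0.5443, -0.0813, 0.3004]
tcp_rot: [-0.003, 3.141, -0.001]
wrist_force: [-0.3, 0.2, 0.4]
width: -0.001
grip_force: 0.0
```

>>> step_arm --targets '[[[0, 0, 0], [32, -10, 0], 0], [[0, 0, 0], [32, -10, 0], 0], [[0, 0, 0], [30, -10, 0], 0], [[0, 0, 0], [30, -10, 0], 0], [[0, 0, 0], [0, 0, 0], 0]]'

```text
time: 7.43
tool_pos: [0.4164, -0.1219, 0.2993]
tcp_rot: [-0.001, -3.138, 0.001]
wrist_force: [-0.2, -0.3, -0.7]
width: -0.0
grip_force: 0.0
```

>>> step_arm --targets '[[[0, 0, -0.075], [0, 0, 0], 0], [[0, 0, -0.075], [0, 0, 0], 0], [[0, 0, 0], [0, 0, 0], 0], [[0, 0, 0], [0, 0, 0], 0], [[0, 0, 0], [0, 0, 0], 0]]'

```text
time: 7.85
tool_pos: [0.4212, -0.1212, 0.3]
tcp_rot: [-0.235, 3.133, 0.0]
wrist_force: [-0.1, -0.4, -0.1]
width: 0.003
grip_force: 0.0
```

>>> step_arm --targets '[[[0, 0, 0], [0, 0, 24], 0], [[0, 0, 0], [0, 0, 24], 0], [[0, 0, 0], [0, 0, 24], 0], [[0, 0, 0], [0, 0, 23], 0], [[0, 0, 0], [0, 0, 0], 0]]'

```text
time: 8.27
tool_pos: [0.4179, -0.1201, 0.2001]
tcp_rot: [0.235, -3.124, -0.006]
wrist_force: [-0.8, -0.3, -1.9]
width: -0.0
grip_force: 0.0
```

>>> step_arm --targets '[[[0, 0, 0], [-10, 0, 0], 0], [[0, 0, 0], [-10, 0, 0], 0], [[0, 0, 0], [-10, 0, 0], 0], [[0, 0, 0], [-10, 0, 0], 0], [[0, 0, 0], [0, 0, 0], 0]]'

```text
time: 8.68
tool_pos: [0.4639, -0.1153, 0.2068]
tcp_rot: [-0.238, 3.128, -0.002]
wrist_force: [0.0, 1.3, -0.0]
width: 0.003
grip_force: 0.0
```

```bash
python3 - <<'E'
from h import *
im=read_camera("side");print(read_state()["tool_pos"],tip_of("side","reject_lever_tip")[:1])
cv2.imwrite("pics/side3.png",cv2.resize(im[190:320,180:340,::-1],None,fx=4,fy=4))
E
```

```text
[ 0.46262607 -0.11528927  0.20619491] [{'at': [244.5, 242.2], 'score': 0.49}]
```

View pics/side3.png

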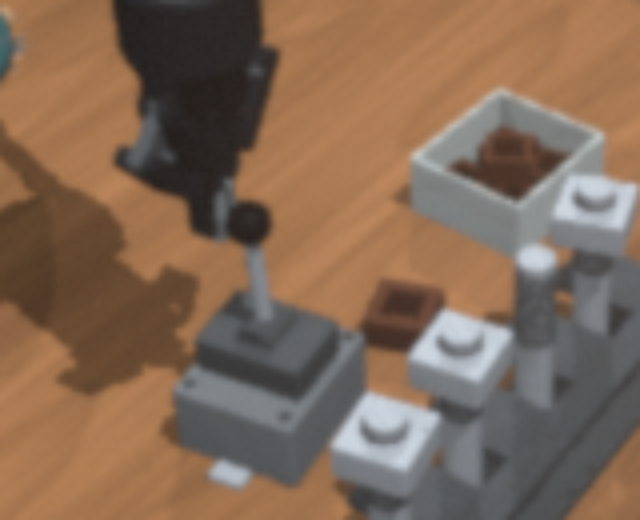

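The fingertips are against the knob at (242,245), and the lever is nearly upright. Pushing on.

>>> step_arm --targets '[[[0, 0, 0], [-9, 0, 0], 0], [[0, 0, 0], [-9, 0, 0], 0], [[0, 0, 0], [-9, 0, 0], 0], [[0, 0, 0], [-9, 0, 0], 0], [[0, 0, 0], [0, 0, 0], 0]]'

```text
time: 9.2
tool_pos: [0.4979, -0.1097, 0.205]
tcp_rot: [-0.238, 3.131, -0.0]
wrist_force: [-0.1, -0.0, 0.6]
width: -0.001
grip_force: 0.0
```

>>> step_arm --targets '[[[0, 0, 0], [-2, 0, 0], 0], [[0, 0, 0], [-2, 0, 0], 0], [[0, 0, 0], [0, 0, 0], 0], [[0, 0, 0], [0, 0, 0], 0]]'

```text
time: 9.53
tool_pos: [0.4999, -0.1092, 0.2049]
tcp_rot: [-0.237, 3.132, -0.0]
wrist_force: [-0.8, -0.5, 0.1]
width: 0.001
grip_force: 0.0
```

```bash
python3 - <<'E'
from h import *
im=read_camera("side");s=read_state();print(s["tool_pos"],s["wrist_force"],tip_of("side","reject_lever_tip")[:1])
for th in(.8,.9,1.):
    a=th-.5;r=.08*np.sin(a);print(th,proj("side",[.492+r*.989,-.111+r*.15,.072+.08*np.cos(a)]))
cv2.imwrite("pics/side4.png",cv2.resize(im[190:320,180:340,::-1],None,fx=4,fy=4))
E
```

```text
[ 0.49993445 -0.10927677  0.20496297] [0.59633313 0.51879614 0.14354826] [{'at': [253.4, 256.5], 'score': 0.61}]
0.8 [252.77560392 248.50812579]
0.9 [255.8140142  250.44816188]
1.0 [258.7529407  252.60604694]
```

View pics/side4.png

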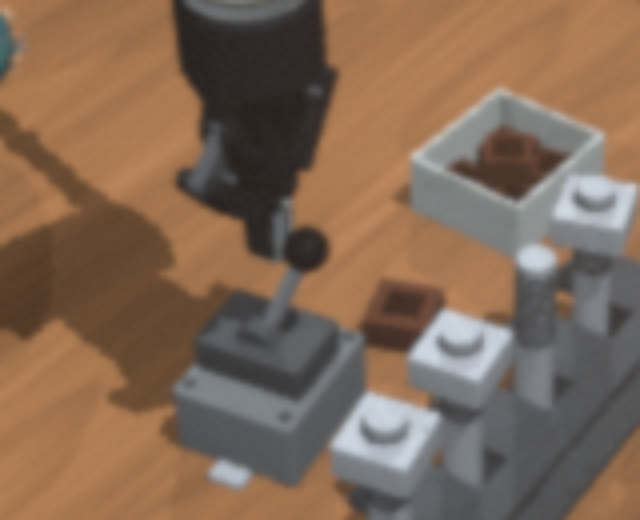

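The knob is now at (256.5,252), about 0.93 rad and not yet at the stop. I'll push a little more until the force rises.

>>> step_arm --targets '[[[0, 0, 0], [-2, 0, 0], 0], [[0, 0, 0], [-2, 0, 0], 0], [[0, 0, 0], [0, 0, 0], 0], [[0, 0, 0], [0, 0, 0], 0]]'

```text
time: 9.97
tool_pos: [0.504, -0.1086, 0.2049]
tcp_rot: [-0.237, 3.133, 0.0]
wrist_force: [-1.7, -0.8, -0.5]
width: -0.004
grip_force: 0.2
```

>>> step_arm --targets '[[[0, 0, 0], [-2, 0, 0], 0], [[0, 0, 0], [0, 0, 0], 0], [[0, 0, 0], [0, 0, 0], 0]]'

```text
time: 10.22
tool_pos: [0.506, -0.1083, 0.2049]
tcp_rot: [-0.237, 3.133, -0.0]
wrist_force: [0.0, 0.8, -1.7]
width: 0.001
grip_force: 0.3
```

>>> step_arm --targets '[[[0, 0, 0], [-2, 0, 0], 0], [[0, 0, 0], [0, 0, 0], 0], [[0, 0, 0], [0, 0, 0], 0]]'

```text
time: 10.47
tool_pos: [0.5075, -0.108, 0.2047]
tcp_rot: [0.237, -3.131, -0.0]
wrist_force: [-3.2, -0.8, 0.3]
width: -0.002
grip_force: 1.4
```

>>> step_arm --targets '[[[0, 0, 0], [15, 0, 0], 0], [[0, 0, 0], [25, 0, 0], 0], [[0, 0, 0], [30, 0, 0], 0], [[0, 0, 0], [0, 0, -35], 0], [[0, 0, 0], [0, 0, -35], 0]]'

```text
time: 10.88
tool_pos: [0.4333, -0.1172, 0.2702]
tcp_rot: [0.235, -3.122, -0.007]
wrist_force: [1.8, -0.3, 0.5]
width: -0.002
grip_force: 0.0
```

>>> step_arm --targets '[[[0, 0, 0], [0, 0, -20], 0], [[0, 0, 0], [0, 0, 0], 0], [[0, 0, 0], [0, 0, 0], 0], [[0, 0, 0], [0, 0, 0], 0]]'

```text
time: 11.22
tool_pos: [0.4387, -0.1185, 0.2945]
tcp_rot: [-0.237, 3.132, 0.0]
wrist_force: [-0.4, 0.6, -0.4]
width: -0.005
grip_force: 0.0
```

```bash
python3 - <<'E'
from h import *
im=read_camera("side");s=read_state();print(s["time"],s["tool_pos"],s["wrist_force"],tip_of("side","reject_lever_tip")[:1])
cv2.imwrite("pics/side5.png",cv2.resize(im[190:320,180:340,::-1],None,fx=4,fy=4))
E
```

```text
11.2667 [ 0.43827792 -0.1183564   0.29378702] [-0.05478796  0.01550303 -0.18320835] [{'at': [257.4, 261.6], 'score': 0.45}]
```

View pics/side5.png

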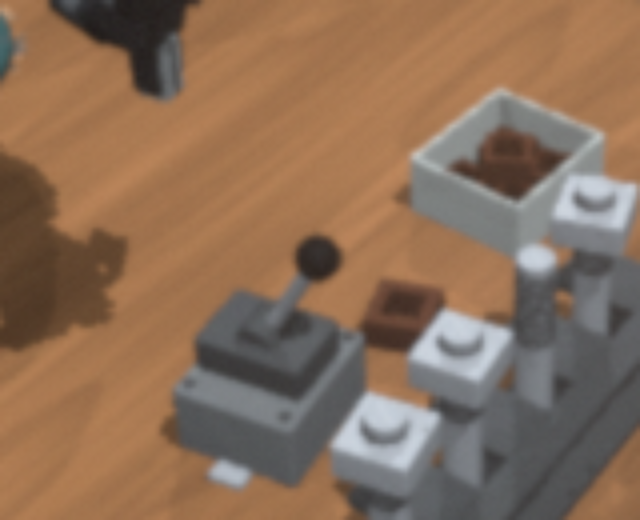

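The knob now rests at (259.5,254). The model puts the stop at (258.8,252.6), so the lever is fully over. The force rose to about 3 N on the last push, which also fits the stop. The arm is clear and the bolts and nut have not moved.

```bash
python3 -c "
from workcell import *
print(finish_job())"
```

```text
the job is handed in; nothing more can be done
None
```

I held the fingertips about 26 mm above the bare bolt for over 2 s, then pushed the reject lever to its far stop and left it there; the arm is clear, the bolts and nut look undisturbed, and the job is handed in with no verdict returned.

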